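Sweep the straightener rollers past the spring catch into the magazine lane

TASK

Load the tray's magazine: with the fingertips, push the three grey grooved rollers one after another through the funnel, past the spring catch and into the narrow lane, far enough that the catch springs right back behind the last one. Slide them only, upright and never picked up, and leave the flat black feed wheel among them and the roll of tape beside the tray where they are.

Things in the scene. Friction and masses are not known exactly. Their poses are not given: they have to be found in the camera images.
- tray: Grey loading tray fixed on a plywood board across the blue crate (board top z = 0.200 m). Origin on its underside; z up, x along the lane in the loading direction, roughly to the robot's left. Floor face at tray z = 6 mm. Rails 10 mm thick stand 16 mm above the floor (tops at tray z = 22 mm, 10 mm below the rollers' tops).
- pen_middle (a point): Floor point at tray (-20, 0, 6) mm in the pen where the rollers start. The pen spans tray x = -85 to 30 mm, between side rails with inner faces at tray y = +-108 mm; its rear (-x end) has no rail. From (30, +-108) mm two straight funnel rails run to the lane's mouth at (100, +-22.5) mm.
- lane_mouth (a point): Floor point in the middle of the lane's mouth, tray (100, 0, 6) mm. The lane between its rails is 45 mm wide (tray y = +-22.5 mm).
- lane_stop (a point): Floor point in the middle of the end stop's face, tray (272, 0, 6) mm. The lane's middle line runs from lane_mouth to here. Three rollers in a row take 123 mm of it; with all three against the stop, the last one's centre is at tray x = about 169 mm.
- catch (a joint): Spring catch: steel arm, 40 x 8 mm, on an upright pivot at tray (110, -29) mm in a gap of the lane's -y rail, no higher than the rails. 0 = sprung home, the lane narrowed to 36 mm; a roller pushes the nose aside (about 0.13 rad lets it pass, at most 0.35) against 1 to 3 N. It springs home again behind a roller whose centre has passed tray x = about 163 mm.
- catch_nose (a point): Inner corner of the catch's nose, half its height up; at tray (147, -13.5) mm when the catch is home.
- roller_1: Grey metal roller with a groove round its waist and a bore, standing upright on its flat face: 41 mm across, 26 mm high, about 0.11 kg. Origin: centre of its underside; z up. It starts loose in the tray's pen, in one of four places (tray about (8, +-78) and (-52, +-30) mm, 5 mm either way); which is drawn anew each time.
- roller_2: As roller_1; the three rollers are alike and may go in in any order.
- roller_3: As roller_1.
- feed_wheel: Flat black feed wheel, 45 mm across, 12 mm high, lying loose in the fourth of the four places in the pen. Origin: centre of its underside. To be left there.
- tape: Roll of black tape, 55 mm across, 19 mm high, loose on the board beyond the lane's end, at the robot's left. Origin: centre of its underside. Bystander. (A spanner and a small brush, at most 22 mm high, also lie on the board, between robot and tray.)

How it is judged:
By the outcome, as a careful person would: the job done as asked, in the order asked, and still so for the second after the job is handed in, with the robot touching nothing.
It also fails if it takes over 61 s, if anything falls off the work surface, if the arm or the gripper's body presses on something with over 40 N, if the wrist force passes 120 N, or if a joint passes its speed limit or range.

ROBOT

A 6-joint arm with a two-finger parallel gripper is mounted at the origin on the work surface; the furniture and walls round the work are solid. World frame = base frame: x ahead of the robot, y to its left, z up, the work surface at z = 0. Lengths are in m, angles in rad, forces in N, time in s.
With the tool pointing down it reaches from about 0.35 to 0.8 m from the base axis. Payload 7.3 kg.
Tool frame: the origin (TCP) lies between the finger pads; the fingertips stand 25 mm ahead of it and the grasp point (between the pads) lies 6 mm ahead of it (r.tip_extent is the distance from the TCP to the fingertips, in m); z points along the fingers, y is the direction in which the jaws open and shut (so a half turn about z gives the same grasp; the last joint's range is limited). The gripper opens to 85 mm and grips with 20 to 120 N. Pads are 22 mm wide; open, the fingers measure 114 mm over their backs; the gripper's body (76 mm by 85 mm) begins 54 mm behind the grasp point. The pads swing forward as they close: fully open they stand 13 mm farther back than shut.
Start: joints at [-1.261, 0.342, 1.524, -0, 1.275, -0.146], TCP at [0.231, -0.471, 0.236] pointing down, gripper open.
Joint ranges: [-2.53, 2.53], [-0.77, 2.02], [0.04, 2.7], [-1, 4.14], [0.28, 2.66], [-3.11, 3.11]. Speed limits (rad/s): [2.57, 2.57, 3.14, 3.14, 3.14, 3.14].

INTERFACE

Orientations are given as a unit quaternion [x, y, z, w].
In Python, from workcell import r, command_gripper, optics gives the robot as it stands. The module is installed in compiled form; this text tells all that it offers. Calls block until the motion is done:
- r.reach(position, orientation): joint-space move of the TCP to a pose.
- r.move_straight(position, orientation=None, speed=0.15, max_force=None): straight line of the TCP; orientation=None keeps the orientation; speed is the mean speed in m/s. With max_force (N) it stops when the force on the tool has changed by that much, and returns True; else False.
- r.movej(angles): joint-space move.
- command_gripper(opening, force=None): finger opening in m; force is the grip in N (None keeps the last); returns when the fingers have stopped.
- r.hold(seconds).
- r.solve_ik(position, orientation): joint angles nearest the present ones, or None.
- r.read_state(): the state.
- optics.get_image(name): name is "side" or "top" or "wrist"; returns (picture, depth): 420x560x3 uint8, red, green, blue; 420x560 float32, m along the optical axis (not along the pixel's ray), 0 where there is no reading.
- optics.camera_model(name): a dict with "K" (3x3 intrinsics, pixels), "R" (3x3) and "t" (3): a world point X has camera coordinates R X + t; the wrist camera has in their place "tool_from_camera" (4x4, takes a point from camera to tool coordinates, whose origin is the TCP and whose axes are the flange's). Camera axes: x right, y down, z forward; pixel columns grow to the right and rows downward; lengths in m; the calibration is good to about 2 mm. A picture is of the moment at which its call begins: read the wrist's pose just before it. camera_model takes no time and is no camera call.
A pose or a line that the arm cannot do raises r.PlanningError and nothing moves.
- r.finish_job(): hands the job in, once; it reports no verdict.
The state is a dict: "time_s": time; "joint_positions": joint angles; "dq": joint speeds; "tau": joint torques, N m; "eef_pos": TCP position; "eef_rot": TCP orientation; "contact_force": force on the tool from outside, world axes, zero at the start; "torque": the same for the moment, N m; "grip_width": finger opening in m.
Only numpy, scipy, OpenCV 4.12 (cv2) and the standard library are available. Lean on these libraries where they do the work, as an engineer would, in place of code of your own. Each camera call takes 0.05 s, during which the arm holds its last target.

## Working session

There is one attempt and no reset: what is moved stays moved. The work goes in short steps, each a Python script; the robot and the scene stay as the last script left them, time stands still between calls to the robot, and variables do not carry over. Pictures are saved under pics/ and viewed, and the job is handed in when it is done.

```bash
mkdir -p pics; python3 - <<'E'
from workcell import r, command_gripper, optics
import cv2, numpy as np
for n in ["top","side"]:
    p,d=optics.get_image(n); cv2.imwrite(f"pics/{n}0.png",p[:,:,::-1]); np.save(f"{n}0.npy",d)
    m=optics.camera_model(n); print(n,m)
print(optics.camera_model("wrist")); s=r.read_state(); print(s["time_s"],s["eef_pos"],s["eef_rot"],r.tip_extent)
E
```

```text
top {'K': array([[516.18836591,   0.        , 273.77564133],
       [  0.        , 516.18836591, 213.83427528],
       [  0.        ,   0.        ,   1.        ]]), 'R': array([[-0.02472415, -0.99967852,  0.00561939],
       [-0.99323213,  0.02392584, -0.11365511],
       [ 0.11348412, -0.00839139, -0.99350437]]), 't': array([0.05234264, 0.55872605, 1.10327862])}
side {'K': array([[451.82378726,   0.        , 277.04089064],
       [  0.        , 451.82378726, 209.71838082],
       [  0.        ,   0.        ,   1.        ]]), 'R': array([[ 0.99910138,  0.04199834, -0.00570692],
       [ 0.0154243 , -0.48569183, -0.87399401],
       [-0.0394781 ,  0.8731206 , -0.48590318]]), 't': array([-0.5097216 ,  0.205491  ,  1.04436347])}
{'K': array([[294.97645441,   0.        , 280.1988886 ],
       [  0.        , 294.97645441, 208.45714539],
       [  0.        ,   0.        ,   1.        ]]), 'tool_from_camera': array([[ 5.94820023e-04, -9.47011184e-01, -3.21200038e-01,
         8.29207136e-02],
       [ 9.99999816e-01,  6.02081121e-04,  7.67196601e-05,
        -9.11865564e-04],
       [ 1.20734103e-04, -3.21200024e-01,  9.47011367e-01,
        -1.38674324e-01],
       [ 0.00000000e+00,  0.00000000e+00,  0.00000000e+00,
         1.00000000e+00]])}
0.1 [ 0.23100861 -0.47107111  0.23540014] [ 9.74148334e-01  2.25908311e-01 -4.13303965e-05 -6.75288828e-04] 0.025
```

View pics/top0.png

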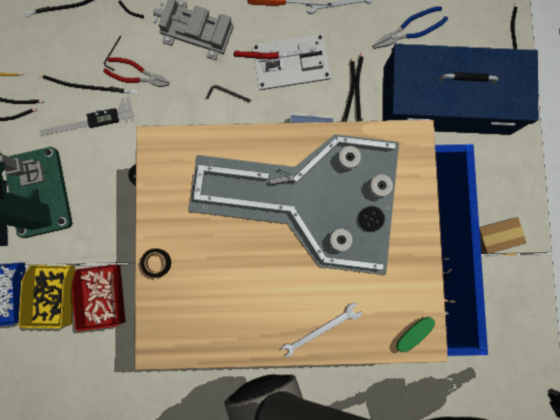

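View pics/side0.png

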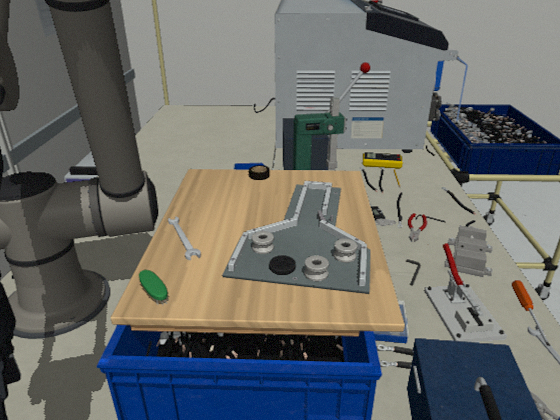

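Top view: the tray's lane points to image left. The rollers are at about (349,157), (381,186) and (340,240), the black wheel is at (371,219), the tape at (154,263) and the catch at about (281,177). I'll enlarge to measure.

```bash
python3 - <<'E'
import cv2
p=cv2.imread("pics/top0.png")[125:280,185:405]; cv2.imwrite("pics/top0c.png",cv2.resize(p,None,fx=3.6,fy=3.6,interpolation=cv2.INTER_CUBIC))
p=cv2.imread("pics/side0.png")[175:300,220:380]; cv2.imwrite("pics/side0c.png",cv2.resize(p,None,fx=4.7,fy=4.7,interpolation=cv2.INTER_CUBIC))
E
```

```text
(no output)
```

View pics/top0c.png

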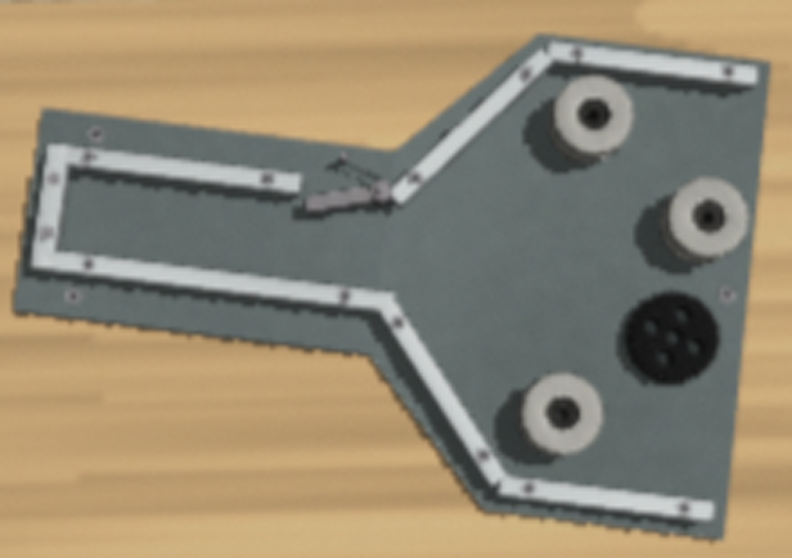

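View pics/side0c.png

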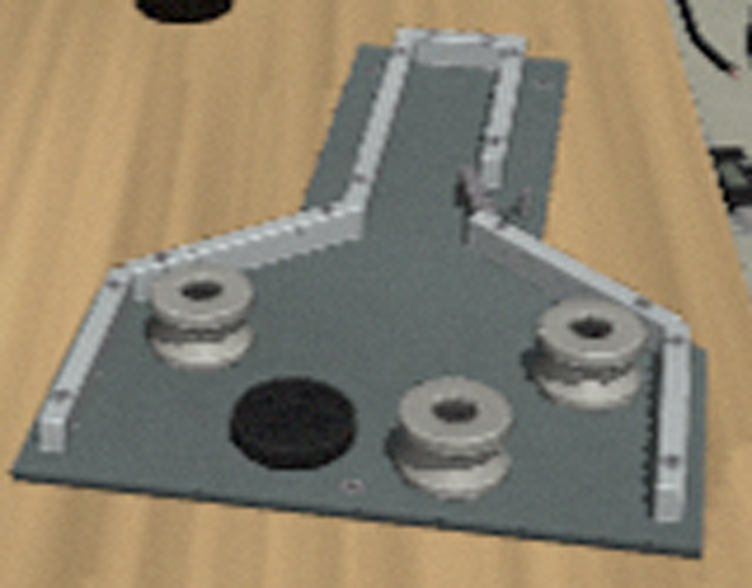

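```bash
cat > h.py <<'E'
import numpy as np, cv2
from scipy.optimize import least_squares
from workcell import r, command_gripper, optics
CM={n:optics.camera_model(n) for n in("top","side")}
def proj(n,X):
    m=CM[n]; c=np.atleast_2d(X)@m["R"].T+m["t"]; q=c@m["K"].T; return q[:,:2]/q[:,2:]
def ray(n,uv,z):
    m=CM[n]; d=m["R"].T@np.linalg.inv(m["K"])@np.array([uv[0],uv[1],1]); o=-m["R"].T@m["t"]; return o+d*(z-o[2])/d[2]
def tri(a,b):
    P=[CM[n]["K"]@np.c_[CM[n]["R"],CM[n]["t"]] for n in("top","side")]
    x=cv2.triangulatePoints(P[0],P[1],np.array(a,float).reshape(2,1),np.array(b,float).reshape(2,1)).ravel(); return x[:3]/x[3]
T=lambda u,v:(185+(u+.5)/3.6-.5,125+(v+.5)/3.6-.5)
S=lambda u,v:(220+(u+.5)/4.7-.5,175+(v+.5)/4.7-.5)
E
python3 - <<'E'
from h import *
np.set_printoptions(precision=4,suppress=True)
pts={(-85,108):((714,502),(65,418)),(-85,-108):((757,83),(656,490)),(30,108):((510,481),(132,273)),(30,-108):((549,66),(664,340)),
(100,22.5):((392,293),(362,207)),(272,22.5):((60,254),None),(272,-22.5):((68,168),None)}
for k,(a,b) in pts.items():
    if b: 
        x=tri(T(*a),S(*b)); print(k,x)
def W(p,k,z):
    c,s=np.cos(p[2]),np.sin(p[2]); return np.array([p[0]+c*k[0]-s*k[1],p[1]+s*k[0]+c*k[1],z])
def f(p,z=None):
    o=[]
    for k,(a,b) in pts.items():
        X=W(p,np.array(k)/1000,p[3])
        o.append(proj("top",X)[0]-T(*a))
        if b:o.append(proj("side",X)[0]-S(*b))
    return np.concatenate(o)
s=least_squares(f,[.5,0,1.5,.22],loss="soft_l1",x_scale=[.01,.01,.01,.01]); print(s.x,f(s.x).round(1))
p=s.x; np.save("tray.npy",p)
for a,b in [((595,114),(590,328)),((709,217),(455,411)),((563,412),(201,291)),((671,338),(293,412))]:
    X=tri(T(*a),S(*b)); d=X[:2]-p[:2]; c,q=np.cos(p[2]),np.sin(p[2]); print("obj",X,"tray",np.array([c*d[0]+q*d[1],-q*d[0]+c*d[1]])*1000)
E
```

```text
(-85, 108) [ 0.442  -0.1549  0.2222]
(-85, -108) [ 0.656  -0.1881  0.2206]
(30, 108) [ 0.4558 -0.0527  0.2216]
(30, -108) [ 0.6707 -0.082   0.2129]
(100, 22.5) [0.5514 0.0038 0.222 ]
[ 0.5598 -0.0962  1.431   0.2211] [ 5.6  0.3 -1.4  4.1  4.1  0.7  0.3  2.4 -0.8 -1.2  0.1 -0.1  0.3 -1.6
  0.1 -3.7 -1.2  0.2  0.2 -0.1 -2.1  0.3 -1.1  0.2]
obj [ 0.6395 -0.1019  0.2313] tray [  5.4789 -79.7237]
obj [ 0.5854 -0.1576  0.2308] tray [-57.2047 -33.8972]
obj [ 0.488  -0.0797  0.2308] tray [ 6.3634 73.454 ]
obj [ 0.5259 -0.1385  0.2152] tray [-46.6473  27.7225]
```

```bash
cat >> h.py <<'E'
def W(p,k,z):
    c,s=np.cos(p[2]),np.sin(p[2]); return np.array([p[0]+c*k[0]-s*k[1],p[1]+s*k[0]+c*k[1],z])
def toT(p,X):
    d=np.asarray(X)[:2]-p[:2]; c,q=np.cos(p[2]),np.sin(p[2]); return np.array([c*d[0]+q*d[1],-q*d[0]+c*d[1]])
E
python3 - <<'E'
from h import *
np.set_printoptions(precision=4,suppress=True)
pts={(-85,108):((714,502),(65,418)),(-85,-108):((757,83),(656,490)),(30,108):((510,481),(132,273)),(30,-108):((549,66),None),
(100,22.5):((392,293),(362,207)),(272,22.5):((60,254),None),(272,-22.5):((68,168),None)}
def f(p,z=None):
    o=[]
    for k,(a,b) in pts.items():
        k=np.array(k,float)
        if k[0]==-85:k[0]=p[4]*1000
        X=W(p,np.array(k)/1000,p[3])
        o.append(proj("top",X)[0]-T(*a))
        if b:o.append(proj("side",X)[0]-S(*b))
    return np.concatenate(o)
s=least_squares(f,[.5,0,1.5,.22,-.085],loss="soft_l1",x_scale=.01); print(s.x,f(s.x).round(1))
p=s.x; np.save("tray.npy",p)
for a,b in [((595,114),(590,328)),((709,217),(455,411)),((563,412),(201,291)),((671,338),(293,412))]:
    X=tri(T(*a),S(*b)); print("obj",X,"tray",toT(p,X)*1000)
im=cv2.imread("pics/top0.png")
for k in [(x,y) for x in(100,150,200,272) for y in(22.5,-22.5)]+[(30,108),(30,-108),(-75,108),(-75,-108),(147,-13.5),(100,0),(0,0)]:
    u=proj("top",W(p,np.array(k)/1000,p[3] if k[1] else .206))[0]; v=((u-[185,125]+.5)*3.6-.5)
    k and None
    c=locals().setdefault("C",cv2.resize(im[125:280,185:405],None,fx=3.6,fy=3.6,interpolation=cv2.INTER_CUBIC)); cv2.drawMarker(c,tuple(int(round(t)) for t in v),(0,0,255),0,12,1)
cv2.imwrite("pics/top0d.png",c)
E
```

```text
[ 0.5591 -0.0981  1.4268  0.2213 -0.074 ] [ 0.4  0.1 -0.4  0.7 -0.5  0.6 -0.  -0.9 -0.  -0.9 -0.2  0.2  1.6 -1.3
 -0.2  0.3  0.   0.2 -1.1 -0.   0.  -0.1]
obj [ 0.6395 -0.1019  0.2313] tray [  7.7649 -80.1661]
obj [ 0.5854 -0.1576  0.2308] tray [-55.1144 -34.6084]
obj [ 0.488  -0.0797  0.2308] tray [ 7.9934 73.014 ]
obj [ 0.5259 -0.1385  0.2152] tray [-44.8209  27.0559]
```

View pics/top0d.png

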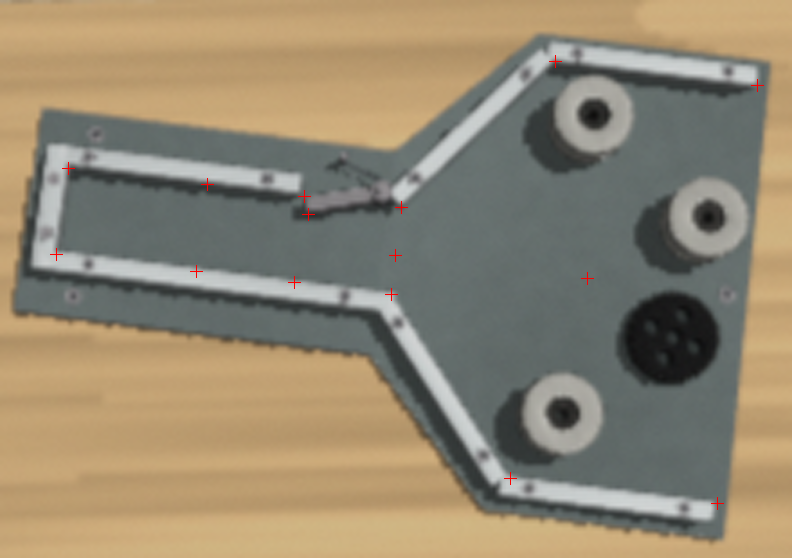

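The tray fit is within 1–2 mm, and heights agree with the text: rails 0.221, roller tops 0.231, wheel top 0.215. In tray mm the objects are:
- Rollers: A (8,-80), B (-55,-35), C (8,73)
- Wheel: (-45,27)

Plan: push each roller nested between slightly parted fingertips. I'll first touch the floor to calibrate tip height, then push B.

```bash
cat >> h.py <<'E'
from scipy.spatial.transform import Rotation as Ro
P=np.load("tray.npy")
FL=0  # half-turn choice
def q(phi):  # tray angle of tool x, rad
    a=phi+P[2]+FL*np.pi; c,s=np.cos(a),np.sin(a)
    return Ro.from_matrix(np.array([[c,s,0],[s,-c,0],[0,0,-1]])).as_quat()
def pos(x,y,tip): return W(P,np.array([x,y])/1000,tip+.025)
def go(x,y,tip,phi,speed=.25,mf=None): return r.move_straight(pos(x,y,tip),q(phi),speed=speed,max_force=mf)
E
python3 - <<'E'
import h; from h import *
for FLv in(0,1):
    h.FL=FLv
    for a in((50,0,0),(-96,-44,.22),(-14,-114,1.0),(-14,104,-.95),(140,2,0)):
        j=r.solve_ik(pos(a[0],a[1],.22),q(a[2])); print(FLv,a,None if j is None else np.round(j,2))
E
```

```text
0 (50, 0, 0) [-0.22  0.42  1.39 -0.    1.34 -0.08]
0 (-96, -44, 0.22) [-0.45  0.52  1.22 -0.    1.4  -0.53]
0 (-14, -114, 1.0) [-0.3   0.64  1.   -0.    1.5  -1.16]
0 (-14, 104, -0.95) [-0.38  0.22  1.67 -0.    1.25  0.72]
0 (140, 2, 0) [-0.06  0.43  1.36 -0.    1.35  0.08]
1 (50, 0, 0) [-0.22  0.42  1.39 -0.    1.34  3.07]
1 (-96, -44, 0.22) [-0.45  0.52  1.22 -0.    1.4   2.62]
1 (-14, -114, 1.0) [-0.3   0.64  1.   -0.    1.5   1.98]
1 (-14, 104, -0.95) [-0.38  0.22  1.67 -0.    1.25 -2.42]
1 (140, 2, 0) [-0.06  0.43  1.36 -0.    1.35 -3.06]
```

```bash
python3 - <<'E'
from h import *
t=lambda:r.read_state()["time_s"]
command_gripper(.022,20); print(t(),r.read_state()["grip_width"])
r.reach(pos(35,0,.265),q(0)); print(t())
go(35,0,.225,0)
hit=go(35,0,.198,0,speed=.03,mf=4); s=r.read_state(); print(hit,t(),"tcp z",s["eef_pos"][2],s["contact_force"].round(1) if hasattr(s["contact_force"],"round") else s["contact_force"])
go(35,0,.250,0); print(t())
E
```

```text
0.725 0.022072401307690632
2.6417
False 4.0 tcp z 0.2232036293171286 [-0.1  0.1  0.3]
4.3583
```

```bash
python3 - <<'E'
from h import *
t=lambda:r.read_state()["time_s"]
go(35,0,.206,0)
hit=go(35,0,.180,0,speed=.03,mf=4); s=r.read_state(); print(hit,t(),"tcp z",s["eef_pos"][2],s["contact_force"])
p,d=optics.get_image("side"); cv2.imwrite("pics/side1.png",cv2.resize(p[150:320,200:400],None,fx=3.5,fy=3.5)[:,:,::-1])
go(35,0,.250,0); print(t())
E
```

```text
True 5.35 tcp z 0.21081624412254962 [-1.18374973 -0.11004102  5.00395308]
5.8083
```

View pics/side1.png

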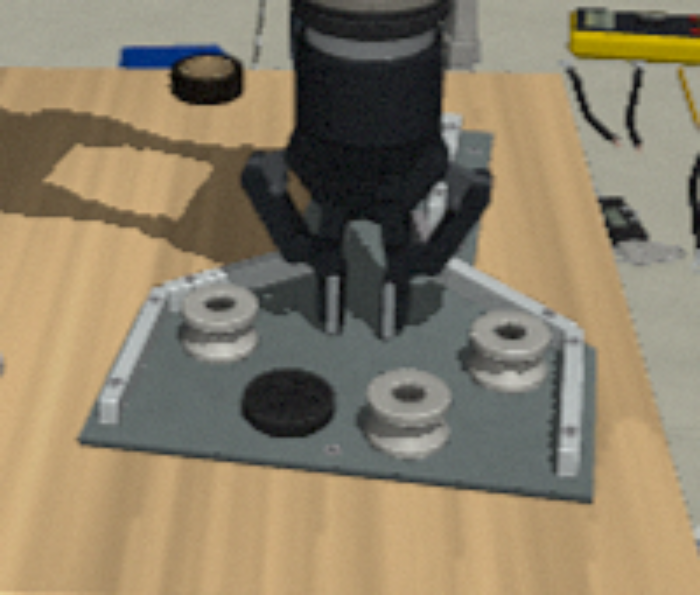

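```bash
python3 - <<'E'
from h import *
for uv in((335,332),(388,335)):
    u=((uv[0]+.5)/3.5-.5+200,(uv[1]+.5)/3.5-.5+150)
    for z in(.186,.2,.206,.212): print(z,toT(P,ray("side",u,z))*1000)
print(r.tip_extent)
E
```

```text
0.186 [59.19050419 18.46979788]
0.2 [38.21687785 15.48431483]
0.206 [29.22818084 14.20482209]
0.212 [20.23948384 12.92532935]
0.186 [ 61.45238918 -11.57680909]
0.2 [ 40.41519466 -13.71786021]
0.206 [ 31.39925415 -14.63545355]
0.212 [ 22.38331364 -15.55304688]
0.025
```

```bash
python3 - <<'E'
from h import *
t=lambda:r.read_state()["time_s"]
go(35,0,.225,0)
command_gripper(.0,20); print(r.read_state()["grip_width"],t())
hit=go(35,0,.180,0,speed=.04,mf=4); s=r.read_state(); print(hit,t(),"tcp z",s["eef_pos"][2],s["contact_force"])
p,d=optics.get_image("side"); cv2.imwrite("pics/side2.png",cv2.resize(p[150:320,200:400],None,fx=3.5,fy=3.5)[:,:,::-1])
go(35,0,.250,0); print(t(),r.read_state()["contact_force"])
p,d=optics.get_image("side"); cv2.imwrite("pics/side3.png",cv2.resize(p[150:320,200:400],None,fx=3.5,fy=3.5)[:,:,::-1])
E
```

```text
-0.00010684254415390744 6.4
True 7.3 tcp z 0.21078069762465856 [-0.77965845  0.32446422  4.77348396]
7.7583 [-0.30444977  0.29104889 -0.81999779]
```

View pics/side2.png

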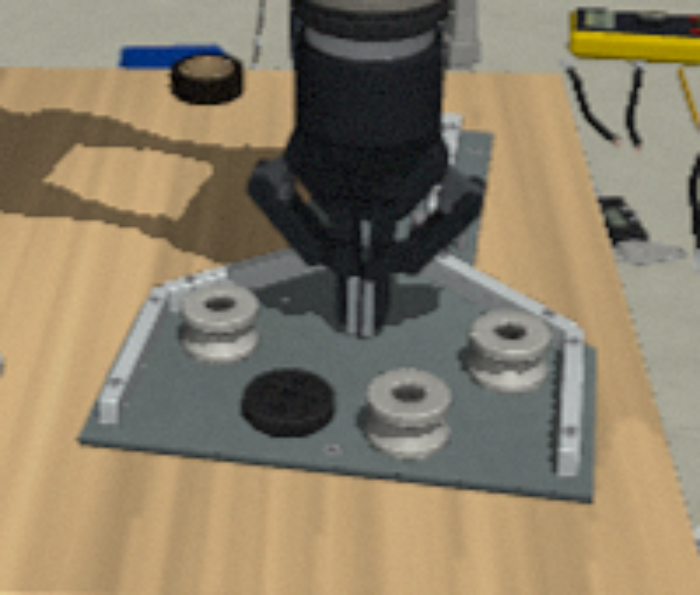

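View pics/side3.png

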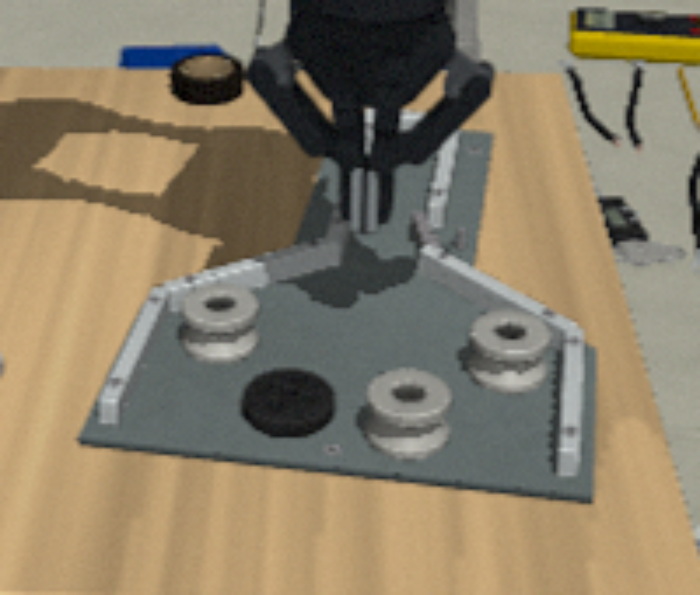

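```bash
python3 - <<'E'
from h import *
print(r.read_state()["eef_pos"])
for uv,zs in(((365,232),(.25,.26,.27,.28)),((365,335),(.186,.206,.212,.218))):
    u=((uv[0]+.5)/3.5-.5+200,(uv[1]+.5)/3.5-.5+150)
    for z in zs: print(z,toT(P,ray("side",u,z))*1000)
s=r.read_state(); p,d=optics.get_image("wrist"); cv2.imwrite("pics/w1.png",p[:,:,::-1])
p,d=optics.get_image("top"); cv2.imwrite("pics/top1.png",cv2.resize(p[115:285,175:415],None,fx=3.3,fy=3.3)[:,:,::-1])
E
```

```text
[ 0.56378222 -0.06332502  0.2743105 ]
0.25 [64.73411959  3.50910615]
0.26 [47.4168206   1.40685605]
0.27 [30.0995216  -0.69539405]
0.28 [12.78222261 -2.79764415]
0.186 [59.15038959  1.25929341]
0.206 [29.18967679 -2.3147035 ]
0.212 [20.20146295 -3.38690257]
0.218 [11.21324911 -4.45910164]
```

View pics/w1.png

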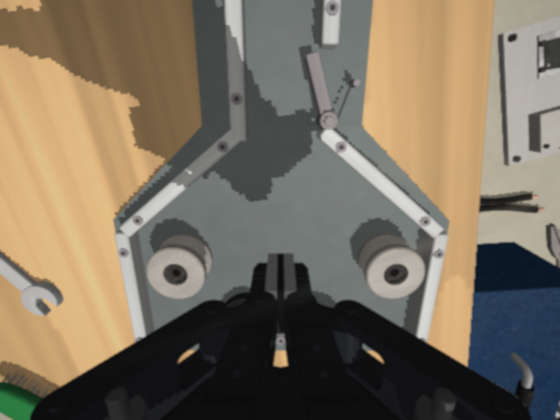

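View pics/top1.png

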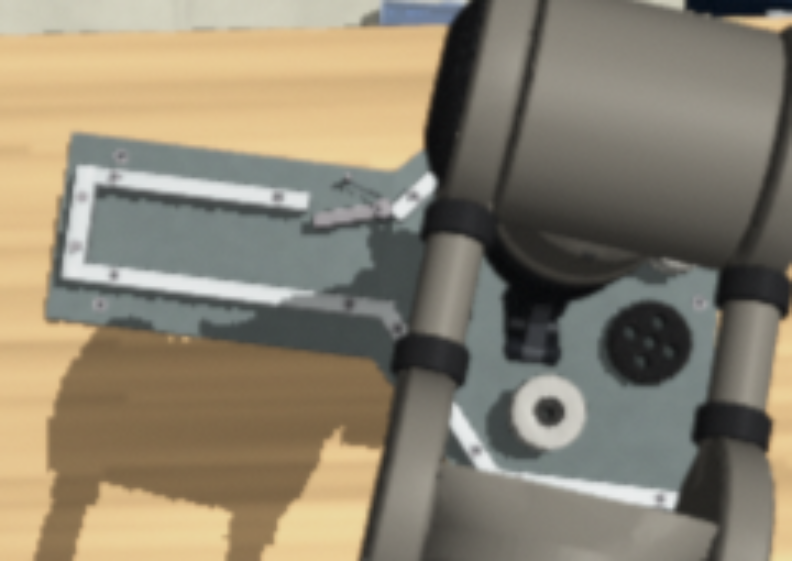

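The touch test puts the fingertips only 4.8 mm beyond the TCP, both shut and at a 22 mm gap. The side view agrees, so I'll use that instead of the quoted 25 mm. Pushing B now.

```bash
sed -i 's/tip+.025)/tip+.0048)/' h.py; cat >> h.py <<'E'
t=lambda:r.read_state()["time_s"]
def snap(n,name,box,f):
    p,d=optics.get_image(n); a,b,c,e=box
    cv2.imwrite(f"pics/{name}.png",cv2.resize(p[b:e,a:c],None,fx=f,fy=f,interpolation=cv2.INTER_CUBIC)[:,:,::-1])
E
python3 - <<'E'
from h import *
a=.2217; d=np.array([np.cos(a),np.sin(a)]); B=np.array([-55,-35.])
go(*(B-d*44),.255,a,.3); command_gripper(.022,20)
go(*(B-d*44),.2095,a,.2); print(t())
print(go(*(np.array([80,-4])-d*28.3),.2095,a,.1,mf=12),t(),r.read_state()["contact_force"])
snap("side","s4",(200,150,400,320),3.5)
snap("wrist","w4",(0,0,560,420),1.3)
E
```

```text
9.2417
False 10.9333 [ 1.42165558  0.03722034 -0.19198049]
```

View pics/s4.png

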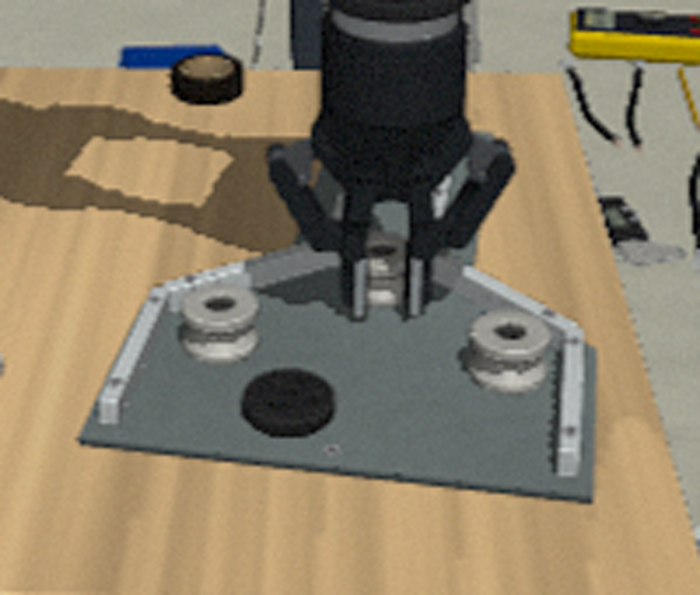

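View pics/w4.png

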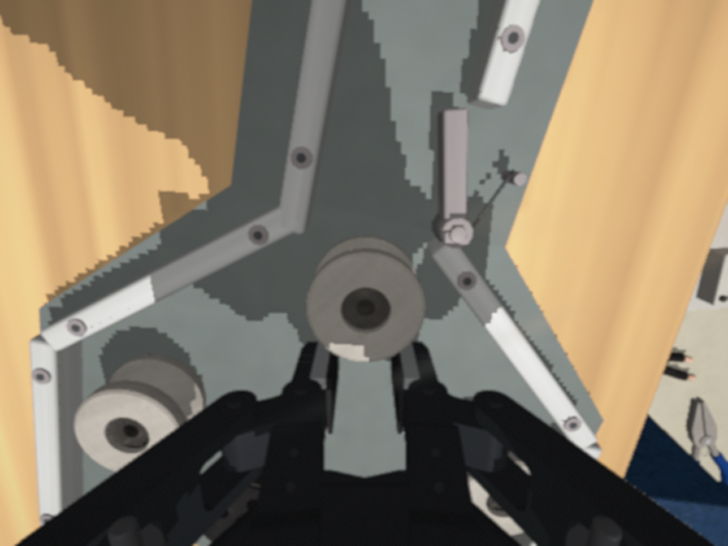

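The roller sits nested between the tips, at wrist pixel (281,237), just before the lane mouth. The wheel is unmoved at (288,403) in the side crop. Next I push it straight in.

```bash
cat >> h.py <<'E'
WM=optics.camera_model("wrist")
def wray(uv,z,st):
    M=WM["tool_from_camera"]; Rt=Ro.from_quat(st["eef_rot"]).as_matrix(); o=Rt@M[:3,3]+st["eef_pos"]
    d=Rt@M[:3,:3]@np.linalg.inv(WM["K"])@np.array([uv[0],uv[1],1]); return toT(P,o+d*(z-o[2])/d[2])*1000
E
python3 - <<'E'
from h import *
st=r.read_state(); print("roller",wray((365/1.3,308/1.3),.232,st),"tcp",toT(P,st["eef_pos"])*1000,"catch pivot",wray((458/1.3,230/1.3),.222,st),"rail corner",wray((303/1.3,228/1.3),.222,st))
a=.2217; d=np.array([np.cos(a),np.sin(a)])
c=toT(P,st["eef_pos"])*1000
go(*(c-d*5),.2095,a,.1); go(*(c-[8,-6]),.2095,0,.1); 
print(go(85,0,.2095,0,.08,mf=15),t(),r.read_state()["contact_force"])
snap("wrist","w5",(0,0,560,420),1.3)
E
```

```text
roller [80.89725451 -3.8851725 ] tcp [ 52.26581739 -10.10493644] catch pivot [112.42760636 -29.83433653] rail corner [101.2795994   22.74183803]
False 12.3167 [-0.33839436 -0.4871866   0.47581485]
```

View pics/w5.png

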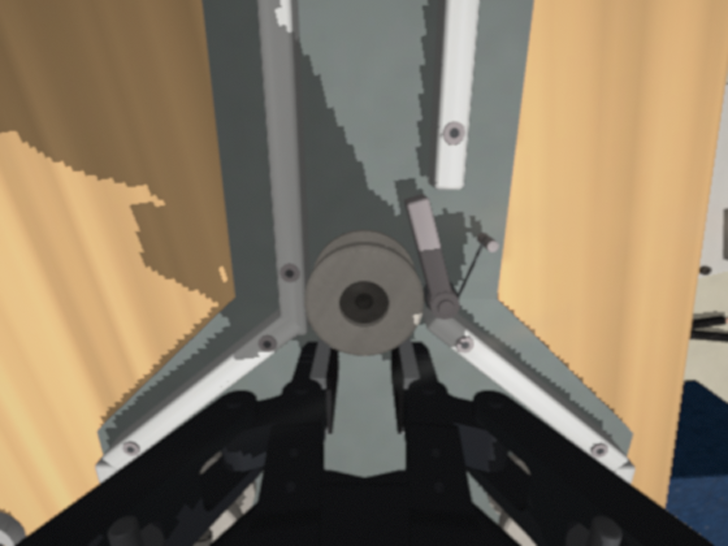

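```bash
python3 - <<'E'
from h import *
go(78,1.5,.2095,0,.1); command_gripper(0,20)
print(go(142,1.5,.2095,0,.08,mf=20),t(),r.read_state()["contact_force"],toT(P,r.read_state()["eef_pos"])*1000)
go(137,1.5,.2095,0,.1); 
snap("wrist","w6",(0,0,560,420),1.3)
E
```

```text
False 13.9083 [ 0.81748724  0.86545681 -0.31991545] [141.9949112    1.43574847]
```

View pics/w6.png

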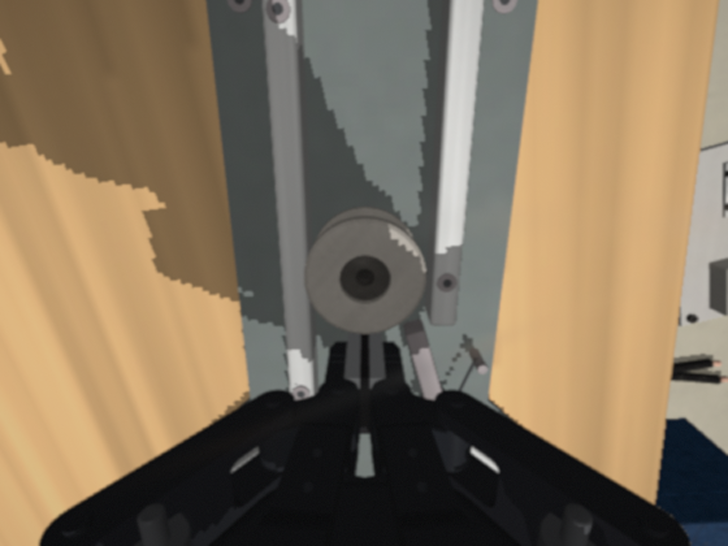

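The first roller is past the catch, at wrist pixel (281,213), and the catch arm is back home. Next is roller A. It stands close to the rail, so I'll push its upper flange with the tips just above rail height.

```bash
cat >> h.py <<'E'
def leg1(C,end):
    C=np.array(C,float); end=np.array(end,float); v=end-C; a=np.arctan2(v[1],v[0]); d=v/np.hypot(*v)
    s=C-d*41
    x=toT(P,r.read_state()["eef_pos"])*1000
    go(*s,.262,a,.3); command_gripper(.022,20)
    go(*s,.2255,a,.15)
    print(go(*(end-d*28.3),.2255,a,.08,mf=12),t(),r.read_state()["contact_force"])
    print("tcp",toT(P,r.read_state()["eef_pos"])*1000)
E
python3 - <<'E'
from h import *
x=toT(P,r.read_state()["eef_pos"])*1000
go(*x,.262,0,.2)
leg1((8,-80),(62,-2))
snap("wrist","w7",(0,0,560,420),1.3); snap("side","s7",(200,150,400,320),3.5)
E
```

```text
False 17.9917 [0.65748213 0.34314794 0.22131281]
tcp [ 45.73390767 -25.40544297]
```

View pics/w7.png

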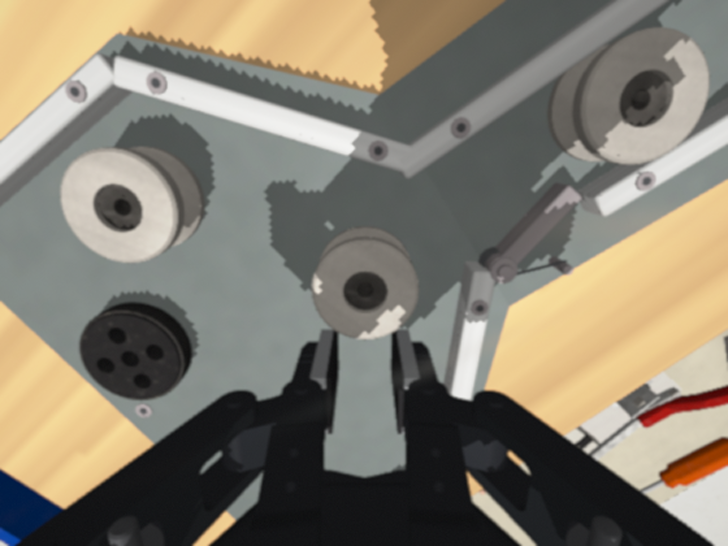

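View pics/s7.png

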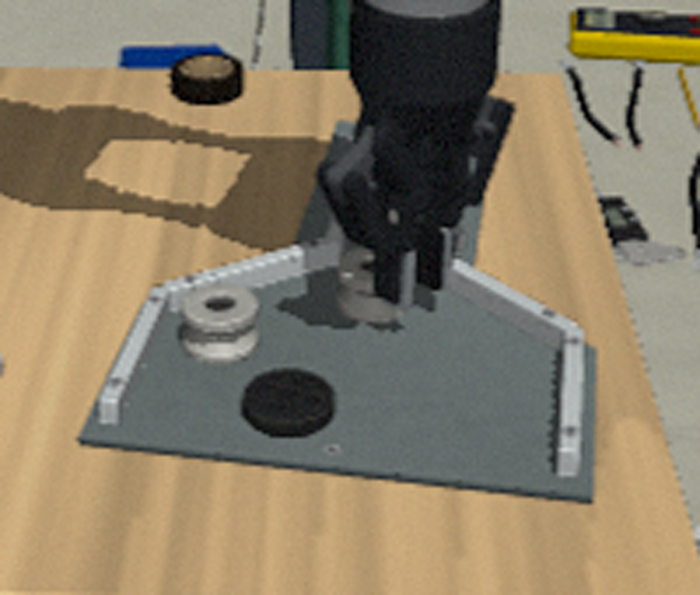

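Roller A is nested at wrist pixel (281,223), the first roller is in the lane and the catch is home. Now the straight leg.

```bash
cat >> h.py <<'E'
def leg2(uv,xend):
    st=r.read_state(); c=toT(P,st["eef_pos"])*1000; R=wray(uv,.232,st); print("roller",R)
    xax=toT(P,st["eef_pos"]+Ro.from_quat(st["eef_rot"]).as_matrix()[:,0])-toT(P,st["eef_pos"]); a=np.arctan2(xax[1],xax[0])
    go(*(c-xax*6),.2255,a,.1); go(*(c-xax*12),.255,a,.2); go(R[0]-40,R[1],.255,0,.25); go(R[0]-40,R[1],.2095,0,.15)
    m=(80-28.3-8)
    if R[0]<80: print(go(60,0,.2095,0,.08,mf=15))
    print(go(85,0,.2095,0,.08,mf=15),t())
    go(78,1.5,.2095,0,.1); command_gripper(0,20)
    print(go(xend,1.5,.2095,0,.06,mf=20),t(),r.read_state()["contact_force"],toT(P,r.read_state()["eef_pos"])*1000)
    x=toT(P,r.read_state()["eef_pos"])*1000
    go(x[0]-6,1.5,.2095,0,.1)
E
python3 - <<'E'
from h import *
leg2((365/1.3,290/1.3),142)
snap("wrist","w8",(0,0,560,420),1.3)
E
```

```text
roller [63.14661561 -1.75245867]
False
False 21.275
False 23.0833 [-0.20581201  0.43021243  0.35643931] [142.02771807   1.45986091]
```

View pics/w8.png

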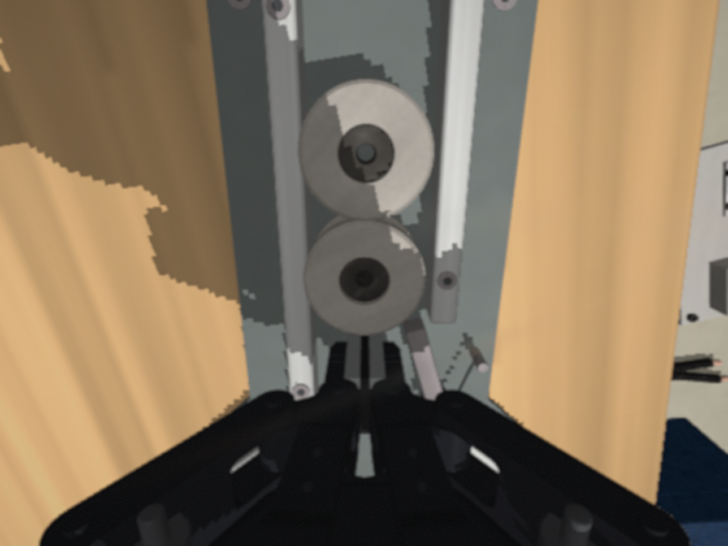

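Two rollers are in and the catch is home behind them. Now roller C.

```bash
python3 - <<'E'
from h import *
st=r.read_state(); x=toT(P,st["eef_pos"])*1000
print("tcp",x,"r2",wray((365/1.3,277/1.3),.232,st),"r1",wray((367/1.3,147/1.3),.232,st))
go(*x,.262,0,.2)
leg1((8,73),(62,2))
snap("wrist","w9",(0,0,560,420),1.3)
E
```

```text
tcp [135.63524482   1.44576133] r2 [176.02726861   1.43850713] r1 [217.47178531   0.85755251]
False 27.025 [-0.54748606  0.70719354  0.63745339]
tcp [44.89232453 24.55863322]
```

View pics/w9.png

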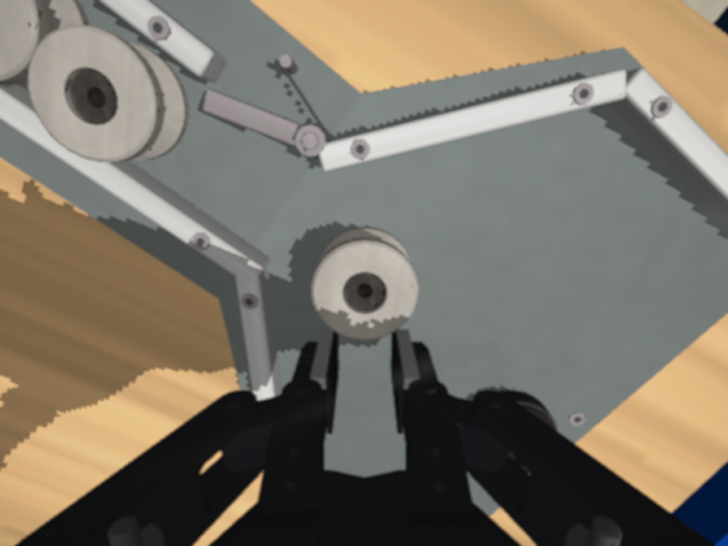

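```bash
python3 - <<'E'
from h import *
leg2((365/1.3,290/1.3),136)
st=r.read_state();print(toT(P,st["eef_pos"])*1000)
snap("wrist","w10",(0,0,560,420),1.3)
E
```

```text
roller [62.78032881  2.00237101]
False
False 30.2333
False 31.9417 [-0.12265656  0.10380167 -0.30523082] [136.2636437    1.44381141]
[129.74849274   1.44946535]
```

View pics/w10.png

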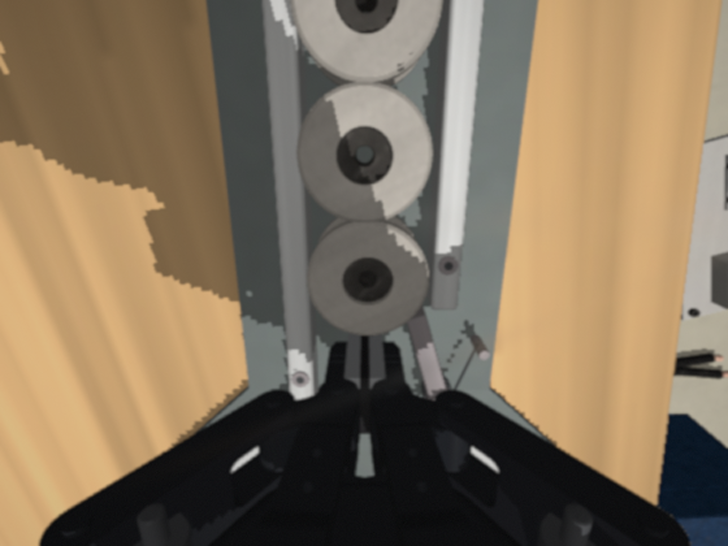

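```bash
python3 - <<'E'
from h import *
st=r.read_state(); x=toT(P,st["eef_pos"])*1000
print("r3",wray((367/1.3,280/1.3),.232,st))
go(*x,.27,0,.2); go(85,0,.27,0,.25); st=r.read_state(); print(st["eef_pos"],t())
snap("wrist","w11",(180,0,420,180),3.3)
E
```

```text
r3 [169.23394273   0.77014041]
[ 0.57068505 -0.01476907  0.27341158] 33.025
```

View pics/w11.png

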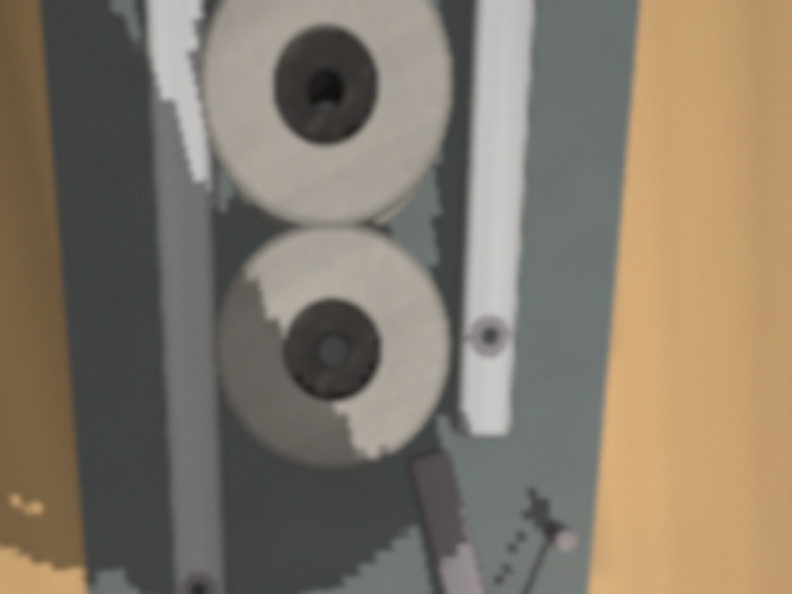

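```bash
python3 - <<'E'
from h import *
st=r.read_state()
print("nose",wray((180+410/3.3,458/3.3),.222,st),"r3",wray((180+332/3.3,347/3.3),.232,st))
x=toT(P,st["eef_pos"])*1000
go(-60,-10,.32,0,.3)
r.reach([.30,-.42,.36],q(0)); print(t())
snap("top","t12",(185,125,405,280),3.6); snap("side","s12",(200,140,400,310),3.5)
E
```

```text
nose [150.30790694 -14.35174549] r3 [170.23127322   0.54281789]
35.1167
```

View pics/t12.png

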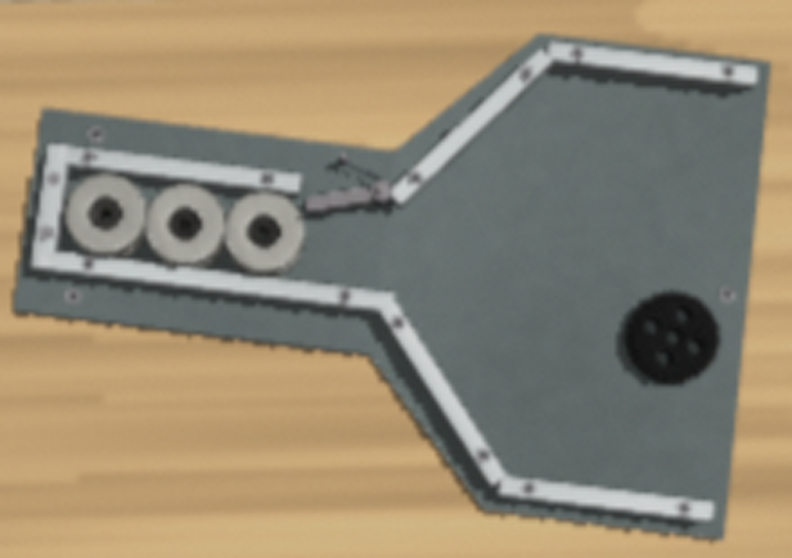

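View pics/s12.png

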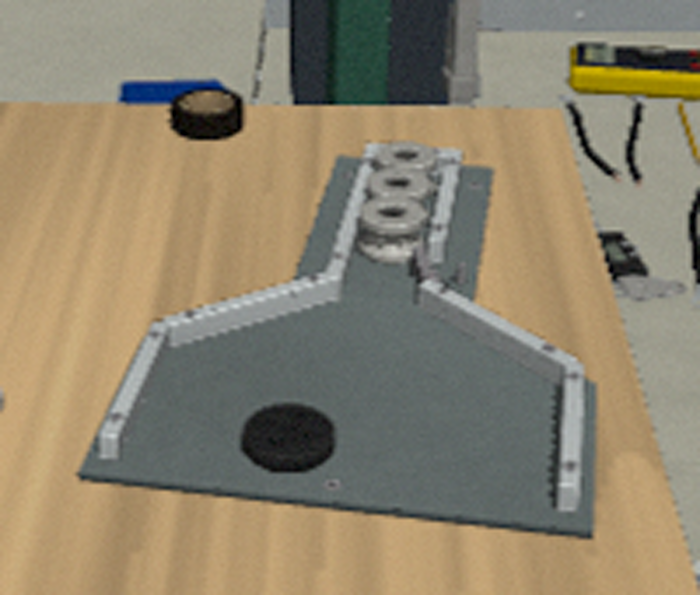

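All three rollers stand upright in the lane. The catch at crop (345,200) and the wheel at (671,338) look the same as in the starting picture. Handing in.

```bash
python3 - <<'E'
from h import *
a=cv2.imread("pics/top0c.png").astype(int); b=cv2.imread("pics/t12.png").astype(int)
print("catch diff",abs(a-b)[180:215,315:395].mean(),"wheel diff",abs(a-b)[290:390,620:725].mean())
r.finish_job()
E
```

```text
catch diff 0.699047619047619 wheel diff 0.7802222222222223
the job is handed in; nothing more can be done
```

All three rollers are in the lane, and the job was handed in at about 35 s of the 61 s allowed. I slid them in one at a time with the fingertips, upright and never gripped.

**Last checks:**
- **Rollers:** the top and side pictures show them in a row. The last one's centre measured at tray x ≈ 169–170 mm, past the 163 mm needed.
- **Catch:** it is back in its home place. That part of the top picture matches the start picture almost exactly (mean difference 0.7 grey levels). One wrist view put the nose at (150, -14) mm against the stated (147, -13.5) mm, which I put down to reading the picture at a slant.
- **Feed wheel and tape:** the wheel's part of the top picture also matches the start (0.8 grey levels). The tape is upright where it was in the side picture, checked only by eye.
- **Forces:** no push tripped its 12–20 N stop.

**Disagreements with the text:**
- **Fingertip length:** two touches on the tray floor put the fingertips about 5 mm ahead of the TCP, both shut and 22 mm open, not 25 mm. I used the measured value.
- **Side rails:** their rear ends measured at tray x ≈ -74 mm, although the pen is given as reaching -85 mm.

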